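# Punch the stuck wood plug out of the tube

### The arm

A 6-joint arm with a two-finger parallel gripper is mounted at the origin on the work surface. World frame = base frame: x ahead of the robot, y to its left, z up, the work surface at z = 0. Lengths are in mm, angles in rad, forces in N, time in s.
With the tool pointing down it reaches from about 425 to 925 mm from the base axis. Payload 12.5 kg.
Tool frame: the origin (TCP) lies at the very end of the fingers, on their centre line; the grasp point (between the pads) lies 19 mm behind it; z points along the fingers, y is the line along which they close (so a half turn about z gives the same grasp; the last joint's range is limited). The gripper opens to 85 mm and grips with 20 to 120 N. Pads are 22 mm wide; open, the fingers measure 114 mm over their backs; the gripper's body (76 mm by 85 mm) begins 54 mm behind the grasp point. The pads swing forward as they close: fully open they stand 13 mm farther back than shut.
Start: joints at [-1.212, 0.491, 1.559, -0, 1.092, -0.106], TCP at [280.176, -558.7, 231.327] pointing down, gripper open.
Joint ranges: [-3.1, 3.1], [-0.84, 2.19], [0.05, 2.79], [-1.13, 4.28], [0.06, 2.93], [-2.69, 2.69]. Speed limits (rad/s): [2.22, 2.22, 2.79, 3.14, 3.14, 3.14].

### API

Orientations are given as a unit quaternion [w, x, y, z].
In Python, from bench import get_state, grab_frame, get_calibration, close_job gives the robot as it stands.
- The arm moves only by the tool jog_arm, never from a script. Its argument "rows" is a list of rows, each an object with "offset": the shift along the tool's x, y, z in mm, a list of three; "turn": the turn about the tool's z in degrees; "hand": the finger opening in mm, from 0 to 85.4. A call has 1 to 5 rows; each row shifts and turns the commanded pose from where the row before left it, along the tool's axes as they then stand; what a row does not reach is not made up. A row lasts 1/8 s, in which the tool goes at most 62.5 mm and 10.7 degrees, less where a joint would pass 70% of its speed; a pose out of reach is approached as far as the arm can. A call is refused whole if a number of a shift passes 62.5 or a number of a turn 10.7, either way. A call with a gripper value outside its range is refused whole. The fingers move at their own pace and stop on an object; the grip force is fixed at half the most. Time passes only in rows, so rows that do not move let the fingers close. It gives the time, the measured TCP pose, the force, the opening and the grip force at its end, in the units of the state.
- get_state(): the state, without advancing time (a new reading comes with each control period).
- grab_frame(name): name is "side" or "top" or "wrist"; returns (picture, depth): 420x560x3 uint8, blue, green, red; 420x560 float32, mm along the optical axis (not along the pixel's ray), 0 where there is no reading.
- get_calibration(name): a dict with "vfov" (degrees; the focal length in pixels is half the picture's height over the tangent of half this angle, whatever the lens; pixels are square), "cx", "cy" (the principal point, pixels), "extrinsics" (4x4, takes a point from world to camera coordinates). Camera axes: x right, y down, z forward; pixel columns grow to the right and rows downward; lengths in mm; the calibration is good to about 2 mm. A picture is of the moment at which its call begins: read the wrist's pose just before it. get_calibration takes no time and is no camera call; for the wrist camera it gives the pose at the moment of the call.
- close_job(): hands the job in; it is judged then, once.
The state is a dict: "time_s": time; "joints": joint angles; "qvel": joint speeds; "tau": joint torques, N m; "ee_pos": TCP position; "ee_rot": TCP orientation; "contact_force": force on the tool from outside, world axes, zero at the start; "torque": the same for the moment, N m; "gripper_width": opening from 0.0 (shut) to 1.0 (fully open); "grip_force": force on a finger pad.
Only numpy, scipy, OpenCV 4.12 (cv2) and the standard library are available. Lean on these libraries where they do the work, as an engineer would, in place of code of your own. Each camera call takes 0.05 s, during which the arm holds its last target. There are 200 camera calls.

### The job

One of the two short aluminium tubes on the bench is blocked by a wooden plug. Take the push rod with the square handle out of the tool rack, push it down through the blocked tube so that the plug drops out of the bottom into the tray below, and leave the rod standing in that tube with its collar resting on the rim.

Things in the scene. Friction and masses are not known exactly. Their poses are not given: they have to be found in the camera images.
- rod_grip (a point): Centre of the push rod's handle; z up along the rod, x and y square to its faces. Loose, 180 g: dark-wood handle 28 mm square, 50 mm tall; below it a steel collar 54 mm across, 6 mm thick; then a steel shaft 16 mm across, 75 mm long. The point is 31 mm above the collar's underside, 106 mm above the shaft's tip. It hangs in the rack; lift it 135 mm straight up to pass over the others.
- rack: Plywood rack, 90 x 264 mm, upper face 100 mm above the bench. Origin under its centre, z up, y along its row of three tools (80 mm apart, any order), x across it: fingers closing along x clear the neighbours. The rod's handle is square to it. Tools hang by collars in 25 mm holes; the rod's neighbours, one with a 40 mm ball knob, one with a 70 mm cross-bar, stand up to 56 mm above this face.
- tube_mouth (a point): Centre of the upper mouth of the blocked aluminium tube, 120 mm above the bench, z up the bore. Upright, 44 mm outside, bore 36 mm, 60 mm long, open below; fixed in a plywood stand 120 mm square, top board 19 mm below the mouth, tray 20 mm high under it. A like stand holds a clear tube. The rod's collar is wider than the bore and rests on the rim; its shaft then stands 15 mm out below.
- plug_center (a point): Centre of the loose dark-wood plug, 33 mm across, 25 mm tall, 20 g. It starts jammed upright in the blocked tube, top face 12 mm below the mouth. A steady push of about 5 to 14 N slides it down; after about 20 mm it comes free and drops into the tray, where it may stand, lie or lean.
There are look-alikes about, which are no part of the job. Leave any pink or red look-alike of the part that bears rod_grip alone.

How it is judged (in metres and radians):
On the way:
1. the rod's tip is inside the mouth of the blocked tube, the rod upright, while the plug is still stuck in it (horizontal distance between rod_grip and tube_mouth below 0.025 m and z of rod_grip in the frame of tube_mouth below 0.103 m and angle between rod_grip's own z axis and vertical below 0.2 rad and z of plug_center in the frame of tube_mouth above -0.04 m), for 0.05 s.
At the end, for the whole second after the job is handed in: Plug at rest in the tray under the blocked tube: centre below 35 mm over the bench, within 75 mm of the tube axis. Rod at rest in that tube, collar on the rim: handle centre under 41 mm above the mouth, within 20 mm of its axis, tilt under 10 degrees (horizontal distance between plug_center and tube_mouth below 0.075 m and height (world z) of plug_center below 0.035 m and linear speed of each of plug, rod below 0.03 m/s and horizontal distance between rod_grip and tube_mouth below 0.02 m and z of rod_grip in the frame of tube_mouth below 0.041 m and angle between rod_grip's own z axis and vertical below 0.18 rad); the robot touches nothing.
It also fails if it takes over 40 s, if anything falls off the work surface, if the arm or the gripper's body presses on something with over 40 N, if the wrist force passes 120 N, or if a joint passes its speed limit or range.

## Working session

There is one attempt and no reset: what is moved stays moved. The work goes in short steps, Python scripts to look and compute and a tool call to move; the robot and the scene stay as the last step left them, time stands still between calls to the robot, and variables do not carry over. Pictures are saved under pics/ and viewed, at most 10 in all, crops included, and the job is handed in when it is done.

Besides the shell and the picture viewer there is one more tool, called after "Emit:" in YAML: its name, and indented under it one key for each argument. jog_arm: Moves the arm, as the interface text tells. Its arguments: {"type":"object","properties":{"rows":{"type":"array"}},"required":["rows"]}

```bash
mkdir -p pics; cat > h.py <<'E'
import numpy as np, cv2
from bench import *
def K(c):
    f=210/np.tan(np.radians(c['vfov'])/2); return f,c['cx'],c['cy']
def pts(c,d):
    "world points for every pixel"
    f,cx,cy=K(c); v,u=np.mgrid[:420,:560]
    P=np.stack([(u-cx)/f*d,(v-cy)/f*d,d],-1); T=np.linalg.inv(c['extrinsics'])
    return P@T[:3,:3].T+T[:3,3]
def ray(c,u,v,z):
    f,cx,cy=K(c); T=np.linalg.inv(c['extrinsics']); r=T[:3,:3]@[(u-cx)/f,(v-cy)/f,1]
    return T[:3,3]+r*(z-T[2,3])/r[2]
E
python3 - <<'E'
from h import *
s=get_state(); print(s)
for n in('top','side'):
    c=get_calibration(n); p,d=grab_frame(n); np.savez(n,p=p,d=d); print(n,c)
    cv2.imwrite(f'pics/{n}0.png',p)
    W=pts(c,d); print([ (u,v,W[v,u].round()) for u in (100,280,460) for v in (100,210,320)])
E
```

```text
{'time_s': 0.0, 'joints': array([-1.21159765e+00,  4.91561405e-01,  1.55947252e+00,  1.16159869e-05,
        1.09170285e+00, -1.05627205e-01]), 'qvel': array([-0.00025224, -0.00130343,  0.0008733 , -0.00051444, -0.00027009,
       -0.00161205]), 'tau': array([-2.58668588e-03, -6.18447661e+01, -2.61596310e+01, -2.55475115e-04,
        3.95257943e-03, -1.06281695e-05]), 'ee_pos': array([ 280.09067506, -558.46038975,  230.71865201]), 'ee_rot': array([-5.68117062e-04,  9.73113922e-01,  2.30323613e-01, -6.72233362e-05]), 'contact_force': array([-0.01962465,  1.02449747, -0.49484534]), 'torque': array([ 0.0163546 ,  0.01440932, -0.02978471]), 'grip_force': 0.0, 'gripper_width': 0.997642775650457}
top {'vfov': 49.278934113328624, 'cx': 283.4695469400599, 'cy': 205.40006126376244, 'extrinsics': array([[ 1.25777671e-02, -9.99813530e-01,  1.46528062e-02,
        -8.72316481e+01],
       [-9.97168515e-01, -1.36283309e-02, -7.39541826e-02,
         5.77845326e+02],
       [ 7.41400857e-02, -1.36811385e-02, -9.97153987e-01,
         1.25141584e+03],
       [ 0.00000000e+00,  0.00000000e+00,  0.00
[... 507 characters left out ...]
-9.96540243e-01, -8.29878806e-02,  4.53390195e-03,
         5.40372977e+02],
       [-6.96575588e-02,  8.04219701e-01, -5.90235967e-01,
         1.38035012e+02],
       [ 4.53361786e-02, -5.88509714e-01, -8.07218030e-01,
         8.50232380e+02],
       [ 0.00000000e+00,  0.00000000e+00,  0.00000000e+00,
         1.00000000e+00]])}
[(100, 100, array([ 1506., -1081.,  -505.])), (100, 210, array([1423., -593., -751.])), (100, 320, array([877., 179.,   3.])), (280, 100, array([ 576., -526.,    0.])), (280, 210, array([ 544., -120.,    1.])), (280, 320, array([523., 149.,   4.])), (460, 100, array([287., -41., 405.])), (460, 210, array([254.,  50., 269.])), (460, 320, array([166., 117.,  -1.]))]
```

View pics/top0.png

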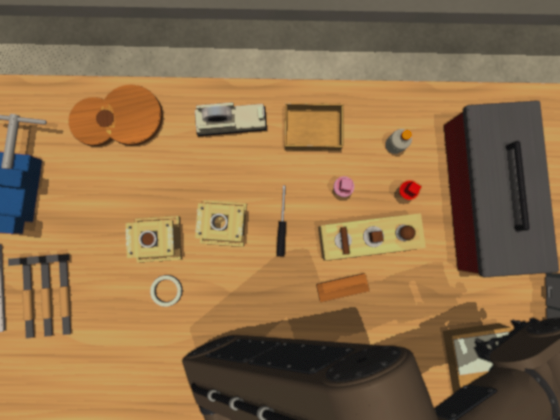

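View pics/side0.png

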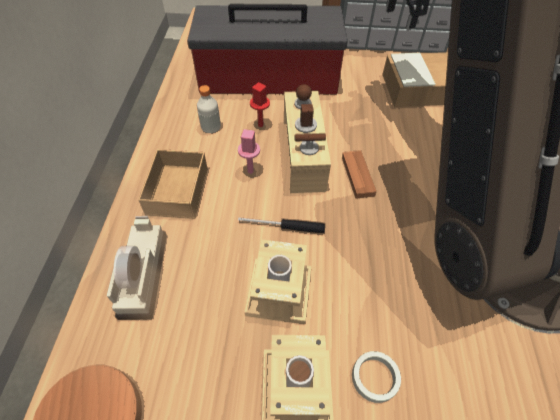

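The top view shows the rack at about (372,237), with the cross-bar at (345,239), the square handle at (376,236) and the ball at (408,232). The tube at (148,239) has a brown plug, and the one at (220,222) is clear. The side view agrees: plugged tube at (300,370), clear tube at (280,267).

```bash
python3 - <<'E'
from h import *
for n,hw,tw,rk in(('top',(376,236),(148,239),(372,237)),('side',(307,115),(300,370),None)):
    z=np.load(n+'.npz');p,d=z['p'],z['d'];c=get_calibration(n);W=pts(c,d)
    def near(u,v,r):
        m=np.zeros((420,560),bool);m[v-r:v+r+1,u-r:u+r+1]=1;return m
    m=near(*hw,14)&(W[...,2]>140)
    print(n,'handle depth',W[m].mean(0).round(1),m.sum(),'ray',ray(c,*hw,156).round(1))
    print(' top z',np.percentile(W[m][:,2],[10,50,90]).round())
    m=near(*tw,16)&(W[...,2]>111)&(W[...,2]<130)
    v,u=np.nonzero(m); 
    if len(u):
        (a,b),r=cv2.minEnclosingCircle(np.float32(np.c_[u,v])); print(' tube rim',(a,b,r),ray(c,a,b,120).round(1),m.sum())
    print(' tube ray',ray(c,*tw,120).round(1), 'plug z',W[tw[1],tw[0]].round(1))
    if rk:
        m=near(*rk,60)&(abs(W[...,2]-100)<12); k,l,st,ce=cv2.connectedComponentsWithStats(m.astype(np.uint8))
        i=1+st[1:,4].argmax(); v,u=np.nonzero(l==i)
        Q=np.array([ray(c,*q,100)[:2] for q in cv2.boxPoints(cv2.minAreaRect(np.float32(np.c_[u,v])))]); print(Q.round(1),Q.mean(0))
        print(cv2.minAreaRect(Q.astype(np.float32)))
        print('bar,sq,ball',[ray(c,*q).round(1) for q in((345,239,140),(376,236,156),(408,232,145))])
    cv2.imwrite(f'pics/{n}z.png',np.vstack([cv2.resize(p[y-30:y+30,x-60:x+60],None,fx=5,fy=5,interpolation=2) for x,y in ((max(hw[0],60),hw[1]),tw)]))
E
```

```text
top handle depth [ 495.  -303.7  187.9] 139 ray [ 495.9 -308.5  156. ]
 top z [152. 156. 159.]
 tube rim (147.479736328125, 238.8378448486328, 8.942087173461914) [481.7 266.3 120. ] 115
 tube ray [481.3 265.  120. ] plug z [481.3 267.2 112. ]
[[ 522.  -174.6]
 [ 558.4 -439. ]
 [ 469.  -449.3]
 [ 433.2 -186.3]] [ 495.63694816 -312.29301607]
((495.80328369140625, -312.6353759765625), (90.03221893310547, 267.2721252441406), 7.751060962677002)
bar,sq,ball [array([ 487.6, -233.8,  140. ]), array([ 495.9, -308.5,  156. ]), array([ 507.1, -391.5,  145. ])]
side handle depth [ 498.2 -267.2  184.4] 153 ray [ 496.2 -282.8  156. ]
 top z [144. 155. 158.]
 tube rim (299.0, 369.9482727050781, 15.184121131896973) [485.3 269.8 120. ] 287
 tube ray [483.8 269.8 120. ] plug z [483.3 267.  109.1]
```

View pics/topz.png

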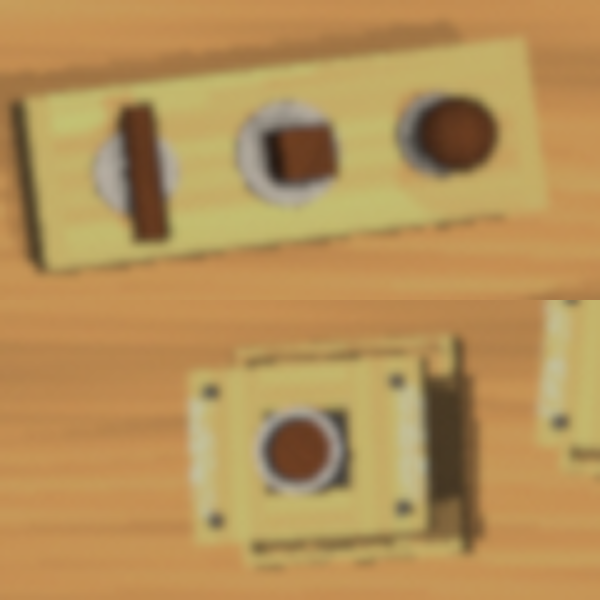

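Enlarged, the handle top is centred at about pixel (377.5,236.4) and the rack is yawed about +7.75°. That puts the rod near (496,-312) and the plugged tube near (483,267). I'll turn the tool first.

Emit:
jog_arm:
  rows:
    - {"offset":[0,0,-5],"turn":-10.5,"hand":85}
    - {"offset":[0,0,-5],"turn":-10.5,"hand":85}
    - {"offset":[0,0,-5],"turn":-10.5,"hand":85}
    - {"offset":[0,0,-5],"turn":-10.5,"hand":85}
    - {"offset":[0,0,0],"turn":-10.5,"hand":85}

```text
time_s: 0.72
ee_pos: [280.2, -558.7, 251.4]
ee_rot: [0.0, 0.769, 0.639, -0.0]
contact_force: [-0.0, -0.8, 0.1]
gripper_width: 0.994
grip_force: 0.0
```

Emit:
jog_arm:
  rows:
    - {"offset":[0,0,0],"turn":-10.5,"hand":85}
    - {"offset":[0,0,0],"turn":-8.1,"hand":85}
    - {"offset":[0,0,0],"turn":0,"hand":85}

```text
time_s: 1.1
ee_pos: [280.1, -558.6, 251.0]
ee_rot: [-0.0, 0.658, 0.753, 0.0]
contact_force: [-0.9, -0.1, -0.2]
gripper_width: 0.998
grip_force: 0.0
```

```bash
cat >> h.py <<'E'
from scipy.spatial.transform import Rotation as R
def go(x,y,z,yaw=None):
    "offset in tool axes to reach the target"
    s=get_state(); M=R.from_quat(np.roll(s['ee_rot'],-1)).as_matrix()
    print(s['time_s'],s['ee_pos'].round(1),'yaw of tool y',np.degrees(np.arctan2(M[1,1],M[0,1])).round(1),'F',s['contact_force'].round(1),s['gripper_width'],'offset',(M.T@(np.array([x,y,z])-s['ee_pos'])).round(1))
E
python3 -c "
from h import *
go(496,-312,250)"
```

```text
1.1 [ 280.1 -558.6  251. ] yaw of tool y 7.7 F [-0.9 -0.1 -0.2] 0.998330319620413 offset [215.5 246.9   1.1]
```

Emit:
jog_arm:
  rows:
    - {"offset":[43,49.4,0],"turn":0,"hand":85}
    - {"offset":[43,49.4,0],"turn":0,"hand":85}
    - {"offset":[43,49.4,0],"turn":0,"hand":85}
    - {"offset":[43,49.4,0],"turn":0,"hand":85}
    - {"offset":[43,49.4,0],"turn":0,"hand":85}

```text
time_s: 1.72
ee_pos: [487.2, -322.0, 251.3]
ee_rot: [0.0, 0.659, 0.752, -0.0]
contact_force: [0.7, -2.3, 0.1]
gripper_width: 0.997
grip_force: 0.0
```

Emit:
jog_arm:
  rows:
    - {"offset":[0,0,0],"turn":0,"hand":85}

```text
time_s: 1.85
ee_pos: [488.3, -320.5, 251.2]
ee_rot: [-0.0, 0.657, 0.754, 0.0]
contact_force: [0.3, -0.3, 0.0]
gripper_width: 0.99
grip_force: 0.0
```

```bash
python3 - <<'E'
from h import *
go(496,-312,250)
c=get_calibration('wrist');p,d=grab_frame('wrist');W=pts(c,d);np.savez('wrist',p=p,d=d,E=c['extrinsics'])
print(c)
m=((W[...,2]>146)&(W[...,2]<163)&(np.hypot(W[...,0]-496,W[...,1]+312)<40)).astype(np.uint8)
k,l,st,ce=cv2.connectedComponentsWithStats(m)
for i in range(1,k):
    if st[i,4]>50:
        v,u=np.nonzero(l==i);r=cv2.minAreaRect(np.float32(np.c_[u,v]));b=np.array([ray(c,*q,156)[:2] for q in cv2.boxPoints(r)])
        print(st[i],r,b.mean(0),cv2.minAreaRect(np.float32(b)))
cv2.imwrite('pics/w1.png',p)
E
```

```text
1.85 [ 488.3 -320.5  251.2] yaw of tool y 7.8 F [ 0.3 -0.3  0. ] 0.9901692056073168 offset [7.4 8.8 1.2]
{'vfov': 67.75657965762969, 'cx': 277.19812898002783, 'cy': 212.40158261015117, 'extrinsics': array([[ 9.90708179e-01,  1.35999965e-01, -1.14568078e-03,
        -4.38560772e+02],
       [ 1.29586696e-01, -9.41365756e-01,  3.11508910e-01,
        -4.12117324e+02],
       [ 4.12866963e-02, -3.08762890e-01, -9.50242541e-01,
         2.79587577e+02],
       [ 0.00000000e+00,  0.00000000e+00,  0.00000000e+00,
         1.00000000e+00]])}
[ 271  187   35   36 1219] ((288.0, 204.5), (35.0, 34.0), 90.0) [ 494.29253897 -311.73333633] ((494.4407958984375, -311.7120361328125), (27.449491500854492, 28.968355178833008), 7.840224742889404)
```

View pics/w1.png

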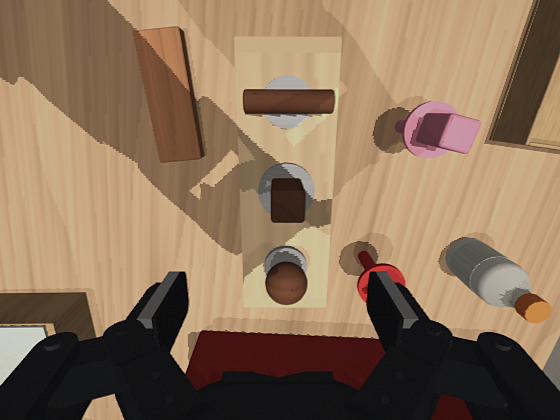

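The wrist view shows the dark square handle at (288,204), between the cross-bar at (288,100) and the ball at (286,284). The pink and red look-alikes stand clear on the right. The handle is at (494.4,-311.7).

Emit:
jog_arm:
  rows:
    - {"offset":[7.9,7.2,0],"turn":0,"hand":85}
    - {"offset":[0,0,35],"turn":0,"hand":85}
    - {"offset":[0,0,35],"turn":0,"hand":85}
    - {"offset":[0,0,0],"turn":0,"hand":85}

```text
time_s: 2.4
ee_pos: [490.9, -315.1, 179.5]
ee_rot: [-0.002, 0.659, 0.752, -0.0]
contact_force: [0.2, 0.9, -0.1]
gripper_width: 0.993
grip_force: 0.0
```

```bash
python3 -c "
from h import *
go(494.4,-311.7,114)"
```

```text
2.4 [ 490.9 -315.1  179.5] yaw of tool y 7.6 F [ 0.2  0.9 -0.1] 0.9933874392803284 offset [ 2.7  4.1 65.5]
```

Emit:
jog_arm:
  rows:
    - {"offset":[3,4,0],"turn":0,"hand":85}
    - {"offset":[0,0,22],"turn":0,"hand":85}
    - {"offset":[0,0,22],"turn":0,"hand":85}
    - {"offset":[0,0,20],"turn":0,"hand":85}
    - {"offset":[0,0,0],"turn":0,"hand":85}

```text
time_s: 3.02
ee_pos: [496.0, -311.4, 117.7]
ee_rot: [-0.0, 0.658, 0.753, -0.0]
contact_force: [1.1, 0.0, 0.4]
gripper_width: 0.995
grip_force: 0.0
```

```bash
python3 -c "
from h import *
go(494.4,-311.7,114)"
```

```text
3.025 [ 496.  -311.4  117.7] yaw of tool y 7.7 F [1.1 0.  0.4] 0.9946239254760908 offset [-0.1 -1.6  3.7]
```

Emit:
jog_arm:
  rows:
    - {"offset":[0,-1.5,4],"turn":0,"hand":60}
    - {"offset":[0,0,0],"turn":0,"hand":10}
    - {"offset":[0,0,0],"turn":0,"hand":10}
    - {"offset":[0,0,0],"turn":0,"hand":10}
    - {"offset":[0,0,0],"turn":0,"hand":10}

```text
time_s: 3.65
ee_pos: [494.6, -311.8, 114.1]
ee_rot: [0.001, 0.658, 0.753, -0.0]
contact_force: [-0.2, 0.7, 6.4]
gripper_width: 0.317
grip_force: 60.0
```

Emit:
jog_arm:
  rows:
    - {"offset":[0,0,0],"turn":0,"hand":10}
    - {"offset":[0,0,0],"turn":0,"hand":10}
    - {"offset":[0,0,-8],"turn":0,"hand":10}
    - {"offset":[0,0,-8],"turn":0,"hand":10}
    - {"offset":[0,0,0],"turn":0,"hand":10}

```text
time_s: 4.28
ee_pos: [494.5, -311.8, 130.1]
ee_rot: [0.001, 0.658, 0.753, -0.0]
contact_force: [0.3, 0.2, -0.7]
gripper_width: 0.326
grip_force: 59.1
```

Emit:
jog_arm:
  rows:
    - {"offset":[0,0,-45],"turn":0,"hand":10}
    - {"offset":[0,0,-45],"turn":0,"hand":10}
    - {"offset":[0,0,-45],"turn":0,"hand":10}
    - {"offset":[0,0,0],"turn":0,"hand":10}

```text
time_s: 4.78
ee_pos: [495.0, -312.1, 267.4]
ee_rot: [0.003, 0.658, 0.753, 0.0]
contact_force: [-0.2, 0.8, -2.0]
gripper_width: 0.322
grip_force: 59.7
```

```bash
python3 -c "
from h import *
go(483,267,265)"
```

```text
4.775 [ 495.  -312.1  267.4] yaw of tool y 7.7 F [-0.2  0.8 -2. ] 0.3222628168682081 offset [5.755e+02 6.600e+01 2.000e-01]
```

Emit:
jog_arm:
  rows:
    - {"offset":[25,3,0],"turn":0,"hand":10}
    - {"offset":[45,5,0],"turn":0,"hand":10}
    - {"offset":[45,5,0],"turn":0,"hand":10}
    - {"offset":[45,5,0],"turn":0,"hand":10}
    - {"offset":[45,5,0],"turn":0,"hand":10}

```text
time_s: 5.4
ee_pos: [488.4, -102.9, 262.8]
ee_rot: [-0.001, 0.658, 0.753, -0.0]
contact_force: [0.7, 0.8, -1.6]
gripper_width: 0.32
grip_force: 59.7
```

Emit:
jog_arm:
  rows:
    - {"offset":[45,5,0],"turn":0,"hand":10}
    - {"offset":[45,5,0],"turn":0,"hand":10}
    - {"offset":[45,5,0],"turn":0,"hand":10}
    - {"offset":[45,5,0],"turn":0,"hand":10}
    - {"offset":[45,5,0],"turn":0,"hand":10}

```text
time_s: 6.02
ee_pos: [482.5, 123.0, 262.9]
ee_rot: [-0.001, 0.658, 0.753, -0.001]
contact_force: [0.0, 0.0, -0.8]
gripper_width: 0.321
grip_force: 59.7
```

Emit:
jog_arm:
  rows:
    - {"offset":[30,5,0],"turn":0,"hand":10}
    - {"offset":[0,0,0],"turn":0,"hand":10}
    - {"offset":[0,0,0],"turn":0,"hand":10}

```text
time_s: 6.4
ee_pos: [484.1, 151.3, 263.3]
ee_rot: [-0.001, 0.658, 0.753, -0.001]
contact_force: [0.1, 0.1, -1.7]
gripper_width: 0.321
grip_force: 59.7
```

```bash
python3 - <<'E'
from h import *
go(483,267,265)
c=get_calibration('wrist');p,d=grab_frame('wrist');W=pts(c,d);np.savez('wrist2',p=p,d=d)
m=((abs(W[...,2]-120)<9)&(np.hypot(W[...,0]-483,W[...,1]-267)<45)).astype(np.uint8)
k,l,st,ce=cv2.connectedComponentsWithStats(m);i=1+st[1:,4].argmax()
cn=max(cv2.findContours((l==i).astype(np.uint8),0,1)[0],key=len)
e=cv2.fitEllipse(cn);print(e,st[i],ray(c,*e[0],120))
cv2.ellipse(p,e,(0,255,0),1);cv2.imwrite('pics/w2.png',p)
E
```

```text
6.4 [484.1 151.3 263.3] yaw of tool y 7.8 F [ 0.1  0.1 -1.7] 0.32106614065870204 offset [114.8  14.5  -1.7]
((295.3919982910156, 64.93952178955078), (50.94864273071289, 56.41856002807617), 6.748658180236816) [270  37  52  57 878] [481.84430579 266.98866156 120.        ]
```

View pics/w2.png

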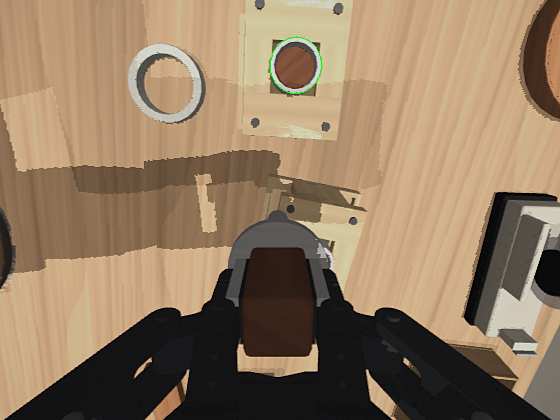

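The wrist view shows the plugged tube at (295,65), which gives its mouth as (482,267), and the rod held straight in the fingers.

Emit:
jog_arm:
  rows:
    - {"offset":[38.3,4.5,0],"turn":0,"hand":10}
    - {"offset":[38.3,4.5,0],"turn":0,"hand":10}
    - {"offset":[38.3,4.5,0],"turn":0,"hand":10}
    - {"offset":[0,0,0],"turn":0,"hand":10}
    - {"offset":[0,0,0],"turn":0,"hand":10}

```text
time_s: 7.08
ee_pos: [482.8, 266.1, 264.0]
ee_rot: [-0.0, 0.658, 0.753, -0.0]
contact_force: [-0.7, -0.5, -1.0]
gripper_width: 0.324
grip_force: 59.7
```

```bash
python3 -c "
from h import *
go(482,267,220)"
```

```text
7.075 [482.8 266.1 264. ] yaw of tool y 7.7 F [-0.7 -0.5 -1. ] 0.3240921553106828 offset [ 1.  -0.7 44. ]
```

Emit:
jog_arm:
  rows:
    - {"offset":[1,-0.7,22],"turn":0,"hand":10}
    - {"offset":[0,0,22],"turn":0,"hand":10}
    - {"offset":[0,0,10],"turn":0,"hand":10}
    - {"offset":[0,0,9],"turn":0,"hand":10}
    - {"offset":[0,0,0],"turn":0,"hand":10}

```text
time_s: 7.7
ee_pos: [482.1, 267.6, 201.1]
ee_rot: [-0.0, 0.658, 0.753, -0.0]
contact_force: [0.2, -0.0, -2.0]
gripper_width: 0.323
grip_force: 59.7
```

Emit:
jog_arm:
  rows:
    - {"offset":[0,0,3],"turn":0,"hand":10}
    - {"offset":[0,0,3],"turn":0,"hand":10}
    - {"offset":[0,0,3],"turn":0,"hand":10}
    - {"offset":[0,0,3],"turn":0,"hand":10}

```text
time_s: 8.2
ee_pos: [482.5, 268.2, 191.0]
ee_rot: [0.001, 0.658, 0.753, 0.001]
contact_force: [-3.0, -1.3, 16.0]
gripper_width: 0.319
grip_force: 61.7
```

Emit:
jog_arm:
  rows:
    - {"offset":[0,0,4],"turn":0,"hand":10}
    - {"offset":[0,0,4],"turn":0,"hand":10}
    - {"offset":[0,0,4],"turn":0,"hand":10}
    - {"offset":[0,0,4],"turn":0,"hand":10}
    - {"offset":[0,0,4],"turn":0,"hand":10}

```text
time_s: 8.82
ee_pos: [482.0, 267.9, 168.9]
ee_rot: [-0.0, 0.658, 0.753, -0.0]
contact_force: [0.5, 0.2, -1.2]
gripper_width: 0.319
grip_force: 59.6
```

Emit:
jog_arm:
  rows:
    - {"offset":[0,0,5],"turn":0,"hand":10}
    - {"offset":[0,0,5],"turn":0,"hand":10}
    - {"offset":[0,0,5],"turn":0,"hand":10}
    - {"offset":[0,0,5],"turn":0,"hand":10}
    - {"offset":[0,0,0],"turn":0,"hand":10}

```text
time_s: 9.45
ee_pos: [481.9, 267.9, 148.8]
ee_rot: [-0.0, 0.658, 0.753, -0.0]
contact_force: [-0.2, 0.2, -1.1]
gripper_width: 0.321
grip_force: 59.5
```

Force has dropped, so the plug is free. Next I lower the collar onto the rim (TCP ≈134).

Emit:
jog_arm:
  rows:
    - {"offset":[0,0,4],"turn":0,"hand":10}
    - {"offset":[0,0,4],"turn":0,"hand":10}
    - {"offset":[0,0,3],"turn":0,"hand":10}
    - {"offset":[0,0,2],"turn":0,"hand":10}
    - {"offset":[0,0,0],"turn":0,"hand":10}

```text
time_s: 10.07
ee_pos: [482.0, 267.9, 136.1]
ee_rot: [-0.0, 0.658, 0.753, -0.0]
contact_force: [0.1, -0.3, -0.8]
gripper_width: 0.317
grip_force: 59.6
```

Emit:
jog_arm:
  rows:
    - {"offset":[0,0,1],"turn":0,"hand":10}
    - {"offset":[0,0,1],"turn":0,"hand":10}
    - {"offset":[0,0,0],"turn":0,"hand":10}

```text
time_s: 10.45
ee_pos: [482.0, 267.9, 134.2]
ee_rot: [0.0, 0.658, 0.753, -0.0]
contact_force: [-0.6, -0.3, -1.9]
gripper_width: 0.321
grip_force: 59.6
```

Emit:
jog_arm:
  rows:
    - {"offset":[0,0,1],"turn":0,"hand":10}
    - {"offset":[0,0,1],"turn":0,"hand":10}
    - {"offset":[0,0,0],"turn":0,"hand":10}

```text
time_s: 10.82
ee_pos: [482.1, 268.0, 134.0]
ee_rot: [0.0, 0.658, 0.753, 0.001]
contact_force: [-5.7, -2.2, 18.4]
gripper_width: 0.323
grip_force: 62.3
```

Collar is on the rim; relieve the push, open and rise.

Emit:
jog_arm:
  rows:
    - {"offset":[0,0,-2],"turn":0,"hand":10}
    - {"offset":[0,0,0],"turn":0,"hand":40}
    - {"offset":[0,0,0],"turn":0,"hand":75}
    - {"offset":[0,0,0],"turn":0,"hand":80}
    - {"offset":[0,0,0],"turn":0,"hand":80}

```text
time_s: 11.45
ee_pos: [482.0, 268.0, 134.1]
ee_rot: [-0.0, 0.658, 0.753, -0.0]
contact_force: [0.4, 0.1, 0.8]
gripper_width: 0.937
grip_force: 0.0
```

Emit:
jog_arm:
  rows:
    - {"offset":[0,0,-20],"turn":0,"hand":80}
    - {"offset":[0,0,-30],"turn":0,"hand":80}
    - {"offset":[0,0,-45],"turn":0,"hand":80}
    - {"offset":[-45,0,0],"turn":0,"hand":80}
    - {"offset":[-45,0,0],"turn":0,"hand":80}

```text
time_s: 12.08
ee_pos: [494.1, 178.0, 229.8]
ee_rot: [0.0, 0.657, 0.754, 0.0]
contact_force: [0.6, 0.1, -0.1]
gripper_width: 0.934
grip_force: 0.0
```

Emit:
jog_arm:
  rows:
    - {"offset":[-45,0,0],"turn":0,"hand":80}
    - {"offset":[-45,0,0],"turn":0,"hand":80}
    - {"offset":[-45,0,0],"turn":0,"hand":80}
    - {"offset":[0,0,0],"turn":0,"hand":80}

```text
time_s: 12.58
ee_pos: [512.6, 42.7, 229.2]
ee_rot: [0.0, 0.659, 0.752, -0.0]
contact_force: [1.0, 0.6, 0.3]
gripper_width: 0.932
grip_force: 0.0
```

```bash
python3 - <<'E'
from h import *
go(482,267,220)
p,d=grab_frame('side');c=get_calibration('side');W=pts(c,d)
m=(np.hypot(W[...,0]-482,W[...,1]-267)<35)&(W[...,2]>128)
Q=W[m]; print('rod z max',np.percentile(Q[:,2],98)); t=Q[Q[:,2]>np.percentile(Q[:,2],98)-6];print('top',t.mean(0))
a=cv2.resize(p[270:420,200:400],(800,600))
cv2.imwrite('pics/s2.png',a)
E
```

```text
12.575 [512.6  42.7 229.2] yaw of tool y 7.5 F [1.  0.6 0.3] 0.9322403253135763 offset [226.4  -0.9   9.2]
rod z max 178.25175294854466
top [484.11102818 268.2465293  176.15066632]
```

View pics/s2.png

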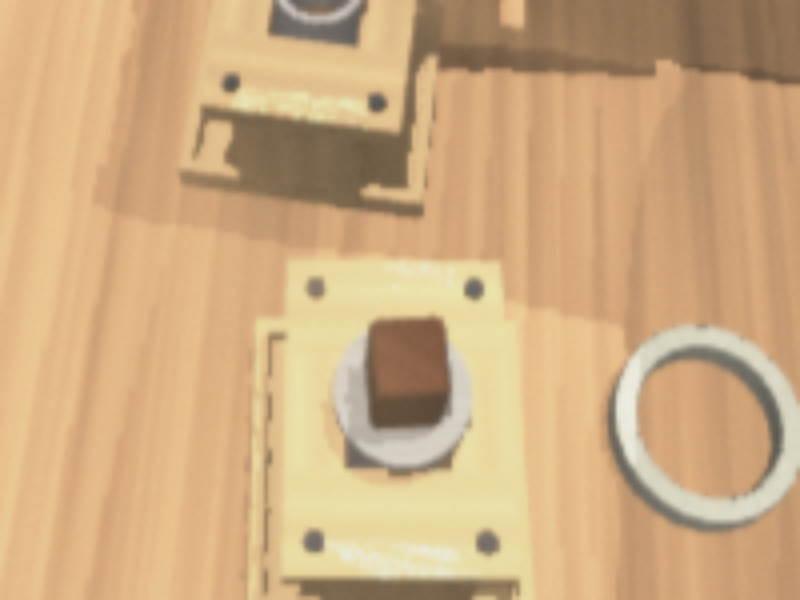

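The picture shows the rod upright with its collar flat on the rim at about (402,400) and the arm clear. The measured handle top of 176 mm is exactly the expected height.

```bash
python3 -c "
from bench import *
print(close_job())"
```

```text
the job is handed in; nothing more can be done
None
```

I handed the job in at about 13 s with the rod standing upright in the blocked tube, its collar on the rim and the arm clear; I did not see the plug in the tray, only the push force falling to nothing as it came free.

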